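# Set the bead slide to the gauge

## Robot

A 7-joint arm with a two-finger parallel gripper is mounted at the origin on the work surface. World frame = base frame: x ahead of the robot, y to its left, z up, the work surface at z = 0. Lengths are in m, angles in degrees, forces in N, time in s.
With the tool pointing down it reaches from about 0.4 to 0.85 m from the base axis. Payload 6.9 kg.
Tool frame: the origin (TCP) lies at the very end of the fingers, on their centre line; the grasp point (between the pads) lies 19 mm behind it (arm.tcp_to_grasp is the distance from the TCP to the grasp point, in m); z points along the fingers, y is the line along which they close (so a half turn about z gives the same grasp; the last joint's range is limited). The gripper opens to 85 mm and grips with 20 to 120 N. Pads are 22 mm wide; open, the fingers measure 114 mm over their backs; the gripper's body (76 mm by 85 mm) begins 54 mm behind the grasp point. The pads swing forward as they close: fully open they stand 13 mm farther back than shut.
Start: joints at [73.425, 29.078, -13.613, 85.955, 7.202, 65.827, -8.869], TCP at [0.24, -0.577, 0.208] pointing down, gripper open.
Joint ranges: [-176.47, 176.47], [-13.61, 117.27], [-81.72, 77.17], [0.22, 143.17], [-87.28, 267.28], [10, 112.55], [-165.47, 165.47]. Speed limits (degrees/s): [136.94, 136.94, 180, 180, 180, 180, 180].

## Interface

Orientations are given as a 3x3 rotation matrix whose columns are the frame's x, y, z axes.
In Python, from station import arm gives the robot as it stands.
- The arm moves only by the shell command python3 -m inch 'ROWS' [FORCE]. ROWS is JSON, one flat list of numbers, 7 for each row, row after row: the turn, a rotation vector about the world's x, y, z in rad, then the shift along the world's x, y, z in mm, then the gripper's target within -1 to 1 (shut at 1, half-way at 0, fully open at -1). In form: [rx, ry, rz, dx, dy, dz, hand, rx, ry, rz, dx, dy, dz, hand, ...]. A call has 1 to 8 rows; each row is the pose to reach, as a shift and turn from the pose commanded when the call began; what a row does not reach only later rows make up. A row lasts 1/12 s, in which the tool goes at most 41.7 mm and 7.16 degrees, less where a joint would pass 70% of its speed; a pose out of reach is approached as far as the arm can. A call with a gripper value outside its range is refused whole. The fingers move at their own pace and stop on an object; FORCE is the grip in N (left out, the last holds). Time passes only in rows, so rows that repeat a pose let the fingers close. It gives the time, the measured TCP pose, the force, the opening and the grip force at its end, in the units of the state.
- arm.observe(): the state, without advancing time (a new reading comes with each control period).
- arm.snapshot(name): name is "scene" or "top"; returns a dict with "img" (420x560x3 uint8, red, green, blue), "K" (3x3 intrinsics, pixels), "pose" (4x4, takes a point from camera to world coordinates). Camera axes: x right, y up, looking along -z (the intrinsics and any distortion apply to the point x, -y, -z); pixel columns grow to the right and rows downward; lengths in m; the calibration is good to about 2 mm. A picture is of the moment at which its call begins. There is no depth.
- arm.finish_job(): hands the job in; it is judged then, once.
The state is a dict: "time": time; "qpos": joint angles; "joint_vel": joint speeds; "joint_torque": joint torques, N m; "eef_pos": TCP position; "tcp_rot": TCP orientation; "ft_force": force on the tool from outside, world axes, zero at the start; "torque": the same for the moment, N m; "opening": finger opening in m; "grasp_force": force on a finger pad.
Only numpy, scipy, OpenCV 4.12 (cv2) and the standard library are available. Lean on these libraries where they do the work, as an engineer would, in place of code of your own. Each camera call takes 0.05 s, during which the arm holds its last target. There are 200 camera calls.

## Task

Set the slot of the bead-sizing slide to the middle-thick of the three setting gauges: stand that gauge upright in the open slot, at the end beside the eccentric bolt. Then swing the bolt's lever to close the sliding rail onto the gauge until about 1 mm of play is left, so that it is guided but slides freely. Finally slide the gauge along the slot until it is up against the wooden stop and leave it standing there, the slot still so set; leave the other two gauges alone.

Things in the scene. Friction and masses are not known exactly. Their poses are not given: they have to be found in the camera images.
- gauge_mid_center (a point): setting gauge: plain aluminium block standing upright, 80 mm tall, 18 mm thick (its x) and 70 mm long (its y) up to 45 mm height, above that a grip of the same thickness but 40 mm long. The point is its centre, 40 mm above its foot; this is the middle-thick gauge, the one to use (about 200 g). It may bind in the slot if dragged by the top of its grip while pressed down; held low, with its weight just taken, it slides freely.
- gauge_thin_center (a point): setting gauge: plain aluminium block standing upright, 80 mm tall, 10 mm thick (its x) and 70 mm long (its y) up to 45 mm height, above that a grip of the same thickness but 40 mm long. The point is its centre, 40 mm above its foot; not to be used.
- gauge_thick_center (a point): setting gauge: plain aluminium block standing upright, 80 mm tall, 28 mm thick (its x) and 70 mm long (its y) up to 45 mm height, above that a grip of the same thickness but 40 mm long. The point is its centre, 40 mm above its foot; not to be used.
- slot_start (a point): point on the board of the slide (wooden board 190 x 210 mm, 14 mm thick, on the table), at the floor of the slot where the gauge is to stand first (within 20 mm along the slot). Axes of the board: y runs along the slot, away from the stop; x runs across it, from the sliding rail to the fixed fence; z up. Across the slot this point is only roughly central: the middle lies between rail_face and fence_face.
- stop_face (a point): foot of the face of the dark wooden stop block (40 x 16 mm, 30 mm high) that closes the slot at its -y end, 129 mm from slot_start; same axes. A gauge against it has its centre 35 mm from this point along +y.
- rail_face (a point): point on the top edge of the inner face of the sliding aluminium rail (14 mm thick, 186 mm long, 30 mm high above the board), beside slot_start. x points across the slot to the fence. The gap is the x distance from here to fence_face; the rail moves along x, driven both ways by the eccentric, 9 mm x (1 - cos(cam)) from its open end.
- fence_face (a point): point on the top edge of the inner face of the fixed aluminium fence (16 mm thick, 186 mm long, 30 mm high above the board), beside slot_start. Same axes. The fence is screwed down in a different place each time, so the lever angle for a given gap differs; the slot starts 5 to 12 mm wider than the middle gauge.
- cam (a joint): eccentric bolt (steel disc 40 mm across, 9 mm off its axis) with its lever, on the outer side of the sliding rail: angle in rad, 0 = slot widest, lever along the board's +y; grows anticlockwise seen from above, swinging the lever to the board's -x and then -y, and closes the slot; limit 2.3. It stays where it is left (friction 0.15 N m, about 3 N at the knob).
- cam_axis (a point): point on the axis of the eccentric bolt, at the height of the lever arm's top (54 mm above the table); turns with the lever (its y points along the lever).
- lever_knob (a point): the upright black round knob at the lever's end, 20 mm across, 42 mm tall, 55 mm from the bolt's axis; this point is on its centre line at 76 mm above the table, 20 mm below its top.
Things that resemble listed ones, but are neither listed nor needed, are in the scene too. Leave any blue, pink or purple look-alike of the part that bears gauge_mid_center alone.

How it is judged (in metres and radians):
On the way, in this order (a step that is already met when the one before it is completed fails the run):
1. the middle gauge stands upright in the open slot beside the eccentric bolt (within 25 mm of slot_start along the slot), before the slot is closed onto it (angle between gauge_mid_center's own z axis and vertical below 0.1 rad and angle between the x axis of gauge_mid_center and the x axis of fence_face, either way round below 0.2 rad and x of gauge_mid_center in the frame of fence_face below -0.006 m and x of gauge_mid_center in the frame of rail_face above 0.006 m and z of gauge_mid_center in the frame of slot_start below 0.044 m and y of gauge_mid_center in the frame of slot_start between -0.025 and 0.025 m), for 0.2 s.
2. with the gauge standing there (within 30 mm of slot_start along the slot), the slot is closed to leave 0.2 to 2.2 mm of play (x of rail_face in the frame of fence_face between -0.0202 and -0.0182 m and angle between gauge_mid_center's own z axis and vertical below 0.1 rad and angle between the x axis of gauge_mid_center and the x axis of fence_face, either way round below 0.2 rad and x of gauge_mid_center in the frame of fence_face below -0.006 m and x of gauge_mid_center in the frame of rail_face above 0.006 m and z of gauge_mid_center in the frame of slot_start below 0.044 m and y of gauge_mid_center in the frame of slot_start above -0.03 m), for 0.2 s.
3. the gauge slides along the slot: it passes the slot's middle (40 to 85 mm from slot_start towards the stop) upright and down in the slot, the slot still so set (x of rail_face in the frame of fence_face between -0.0202 and -0.0182 m and angle between gauge_mid_center's own z axis and vertical below 0.1 rad and angle between the x axis of gauge_mid_center and the x axis of fence_face, either way round below 0.2 rad and x of gauge_mid_center in the frame of fence_face below -0.006 m and x of gauge_mid_center in the frame of rail_face above 0.006 m and z of gauge_mid_center in the frame of slot_start below 0.044 m and y of gauge_mid_center in the frame of slot_start between -0.085 and -0.04 m), for 0.03 s.
At the end, for the whole second after the job is handed in: The middle gauge stands upright (within 0.1 rad) and at rest in the slot, down on the board, its end within 6 mm of the wooden stop, and the gap between rail and fence is 18.2 to 20.2 mm (0.2 to 2.2 mm of play on the 18 mm gauge) (x of rail_face in the frame of fence_face between -0.0202 and -0.0182 m and angle between gauge_mid_center's own z axis and vertical below 0.1 rad and angle between the x axis of gauge_mid_center and the x axis of fence_face, either way round below 0.2 rad and x of gauge_mid_center in the frame of fence_face below -0.006 m and x of gauge_mid_center in the frame of rail_face above 0.006 m and z of gauge_mid_center in the frame of slot_start below 0.044 m and y of gauge_mid_center in the frame of stop_face below 0.041 m and linear speed of gauge_mid below 0.01 m/s); the robot touches nothing.
It fails at once if the thin gauge is moved or knocked over (distance of gauge_thin_center from where it was at the start of the episode above 0.03 m or angle between gauge_thin_center's own z axis and vertical above 0.5 rad).
It fails at once if the thick gauge is moved or knocked over (distance of gauge_thick_center from where it was at the start of the episode above 0.03 m or angle between gauge_thick_center's own z axis and vertical above 0.5 rad).
It also fails if it takes over 56 s, if anything falls off the work surface, if the arm or the gripper's body presses on something with over 40 N, if the wrist force passes 120 N, or if a joint passes its speed limit or range.

## Working session

There is one attempt and no reset: what is moved stays moved. The work goes in short steps, Python scripts to look and compute and a shell command to move; the robot and the scene stay as the last step left them, time stands still between calls to the robot, and variables do not carry over. Pictures are saved under pics/ and viewed, at most 10 in all, crops included, and the job is handed in when it is done.

```bash
mkdir -p pics; ls; python3 - <<'E'
from station import arm
import cv2,numpy as np
for n in("scene","top"):
    s=arm.snapshot(n);cv2.imwrite(f"pics/{n}0.png",cv2.resize(s["img"][:,:,::-1],(800,600),interpolation=cv2.INTER_CUBIC));np.savez(f"{n}0.npz",**{k:s[k] for k in("img","K","pose")})
    print(s["K"],s["pose"],[k for k in s])
print(arm.observe())
E
```

```text
pics
[[432.1684847    0.         281.82186764]
 [  0.         432.1684847  210.03938159]
 [  0.           0.           1.        ]] [[-0.42420345 -0.71709089  0.55302087  1.07460141]
 [ 0.90543942 -0.3461134   0.24573352  0.2900684 ]
 [ 0.01519466  0.60496791  0.79610486  0.96912596]
 [ 0.          0.          0.          1.        ]] ['img', 'K', 'pose']
[[466.69733429   0.         274.26525375]
 [  0.         466.69733429 214.80572415]
 [  0.           0.           1.        ]] [[ 0.00705372  0.99490759 -0.10054416  0.3538806 ]
 [-0.99995089  0.00631786 -0.00763535  0.01734339]
 [-0.00696124  0.10059308  0.9949033   1.23327734]
 [ 0.          0.          0.          1.        ]] ['img', 'K', 'pose']
{'time': 0.1, 'qpos': array([ 73.42424445,  29.12205946, -13.60803898,  86.00260872,
         7.20276067,  65.82792177,  -8.86933479]), 'joint_vel': array([-0.04376219, -0.03045494, -0.04092575, -0.07500941,  0.0202086 ,
       -0.04334308,  0.09103824]), 'joint_torque': array([-5.05493110e-03, -6.21833539e+01, -2.19494529e+00, -2.50206774e+01,
        1.24420255e-02,  7.79812981e-03,  2.05916206e-05]), 'eef_pos': array([ 0.24011568, -0.57650405,  0.20770347]), 'tcp_rot': array([[ 9.23075238e-01,  3.84618832e-01, -6.77541638e-04],
       [ 3.84619425e-01, -9.23074035e-01,  1.49085918e-03],
       [-5.20085764e-05, -1.63677087e-03, -9.99998659e-01]]), 'ft_force': array([ 0.34082228, -1.4246758 ,  0.78047926]), 'torque': array([-0.03475688,  0.02187698,  0.0353944 ]), 'grasp_force': 0.0, 'opening': 0.08526589969778874}
```

View pics/top0.png

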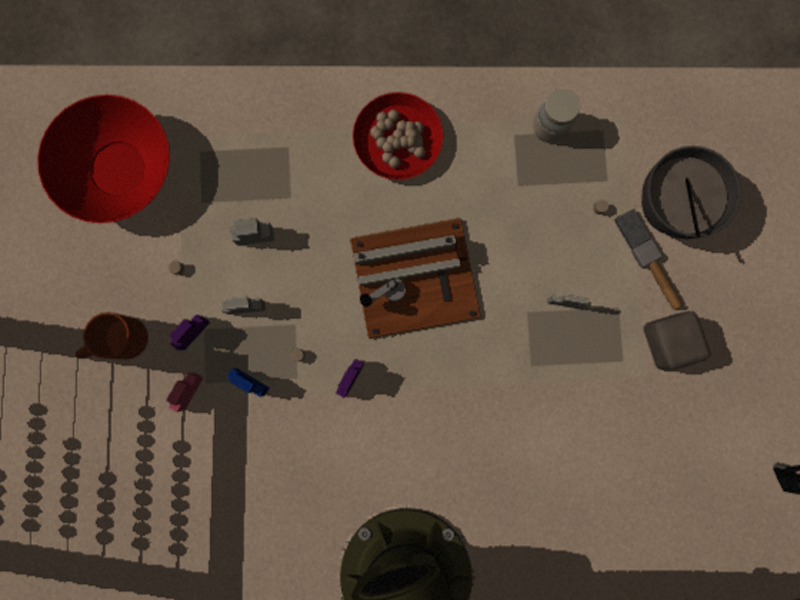

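View pics/scene0.png

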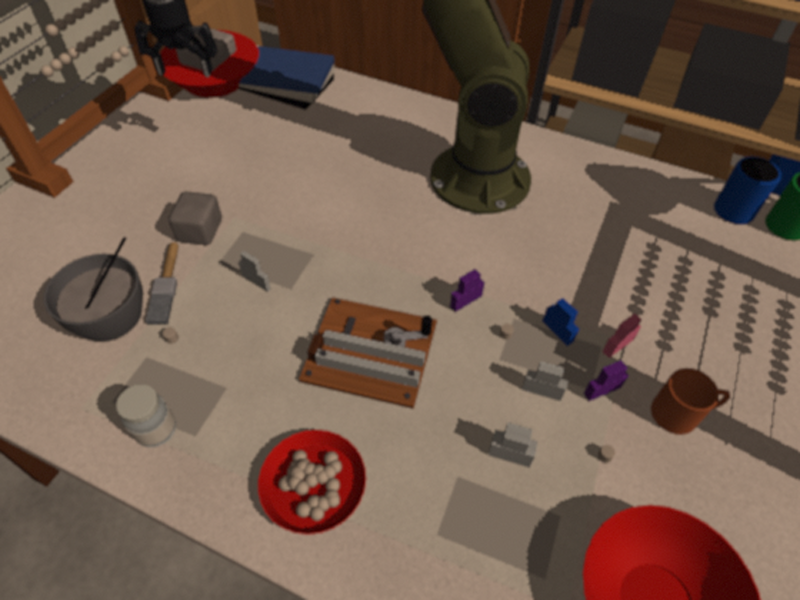

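The top view shows the board at about (418,278), the lever knob at (366,299), and grey gauges at (250,230), (243,305) and (570,300). I'll zoom in.

```bash
python3 - <<'E'
import cv2,numpy as np
t=np.load("top0.npz")["img"][:,:,::-1];s=np.load("scene0.npz")["img"][:,:,::-1]
def c(i,x,y,w,h,f):
    return cv2.convertScaleAbs(cv2.resize(i[y:y+h,x:x+w],None,fx=f,fy=f,interpolation=cv2.INTER_CUBIC),alpha=1.5)
a=c(t,240,148,100,95,8);cv2.imwrite("pics/a.png",a[:600])
b=np.hstack([c(t,150,145,70,85,5),c(s,335,245,70,85,5)]);cv2.imwrite("pics/b.png",b)
E
```

```text
(no output)
```

View pics/a.png

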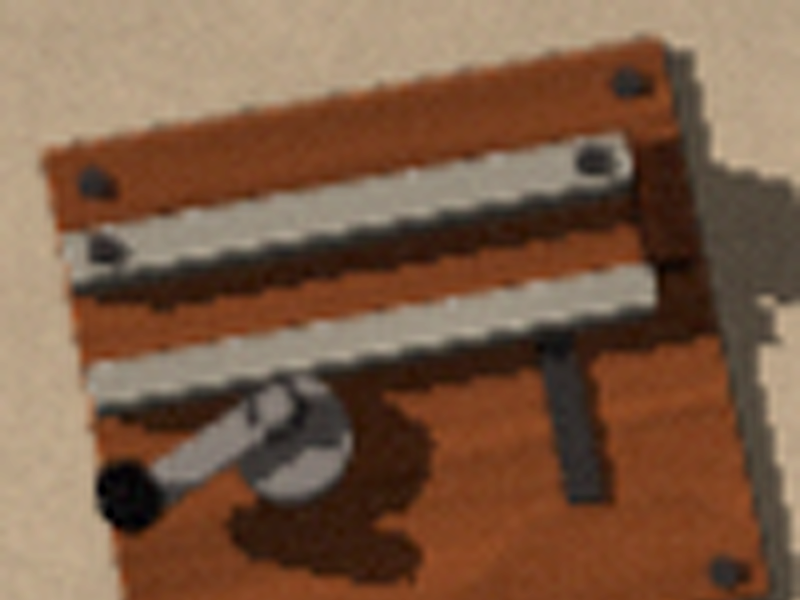

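View pics/b.png

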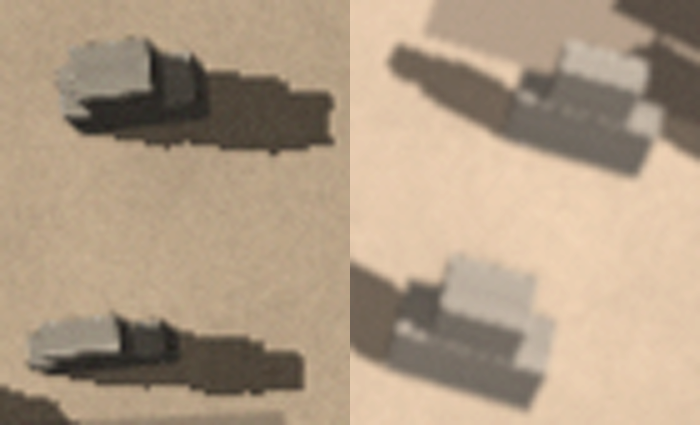

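Crops: the fence's inner edge runs (72,280)–(632,188) and the rail's inner edge (88,370)–(655,265). The lever is slightly swung, with the knob at (130,497). In the left panel the lower gauge, with its grip top near (79,337), is the middle-thick one.

```bash
cat > h.py <<'E'
import numpy as np,cv2
def load(n):
    d=np.load(n);return d["img"],d["K"],d["pose"]
def ray(K,P,px):
    d=P[:3,:3]@np.array([(px[0]-K[0,2])/K[0,0],-(px[1]-K[1,2])/K[1,1],-1.]);return P[:3,3],d
def onz(K,P,px,z):
    o,d=ray(K,P,px);return o+d*(z-o[2])/d[2]
def proj(K,P,X):
    c=P[:3,:3].T@(np.array(X)-P[:3,3]);return np.array([K[0,0]*c[0]/-c[2]+K[0,2],-K[1,1]*c[1]/-c[2]+K[1,2]])
def edge(img,K,P,a,b,z,n=40,w=3.):
    """subpixel edge near pixel segment a-b: along normals, strongest blueness step; returns line pts on plane z"""
    f=img[:,:,2].astype(np.float32);a=np.array(a,float);b=np.array(b,float);t=(b-a)/np.linalg.norm(b-a);nn=np.array([-t[1],t[0]])
    s=np.arange(-w,w+.01,.1);pts=[]
    for k in np.linspace(.06,.94,n):
        q=a+(b-a)*k+s[:,None]*nn
        v=cv2.remap(f,q[:,:1].astype(np.float32),q[:,1:].astype(np.float32),cv2.INTER_LINEAR)[:,0]
        g=np.abs(np.gradient(cv2.GaussianBlur(v[:,None],(1,9),0)[:,0]));i=g.argmax()
        m=np.abs(s-s[i])<.8;pts.append(q[0]+nn*((s[m]*g[m]).sum()/g[m].sum()-s[0]))
    pts=np.array(pts,np.float32)
    vx,vy,x,y=cv2.fitLine(pts,cv2.DIST_HUBER,0,.01,.01).ravel()
    r=(pts-[x,y])@[-vy,vx]
    L=[onz(K,P,(x+vx*k,y+vy*k),z) for k in(-30,30)]
    return np.array(L),r.std()
E
python3 - <<'E'
from h import *
i,K,P=load("top0.npz");si,sK,sP=load("scene0.npz")
A=lambda u,v:(240+(u+.5)/8-.5,148+(v+.5)/8-.5)
B=lambda u,v:(150+(u+.5)/5-.5,145+(v+.5)/5-.5)
S=lambda u,v:(335+(u-350+.5)/5-.5,245+(v+.5)/5-.5)
fe,r1=edge(i,K,P,A(72,285),A(632,193),.044);ra,r2=edge(i,K,P,A(88,368),A(655,263),.044)
ro,r3=edge(i,K,P,A(98,405),A(655,305),.044);fo,r4=edge(i,K,P,A(70,235),A(625,137),.044)
for n,l,r in(("fence in",fe,r1),("rail in",ra,r2),("rail out",ro,r3),("fence out",fo,r4)):
    d=l[0]-l[1];print(n,np.round(l*1000,1).tolist(),"ang",np.degrees(np.arctan2(-d[0],d[1])),"res",r)
d=fe[0]-fe[1];d/=np.linalg.norm(d);x=np.array([d[1],-d[0],0])
for n,l in(("gap",ra),("rail out",ro),("fence out",fo)):print(n,(fe.mean(0)-l.mean(0))@x*1000)
pr=lambda n,p:print(n,np.round(p*1000,1))
for uv in((46,152),(660,40)):pr("board corner",onz(K,P,A(*uv),.014))
pr("stop top corners",onz(K,P,A(637,142),.044));pr("",onz(K,P,A(648,262),.044));pr("stop right",onz(K,P,A(678,135),.044))
for uv in((632,188),(72,280),(88,370),(655,265)):pr("railends",onz(K,P,A(*uv),.044))
pr("disc?",onz(K,P,A(295,437),.044));pr("bolt",onz(K,P,A(280,403),.054))
# knob
h=i.max(2);m=((h<35)).astype(np.uint8);m[:, :250]=0;m[:,262:]=0;m[:203]=0;m[:,:]*=1;m[218:]=0
n,l,s,c=cv2.connectedComponentsWithStats(m);print(s[1:],c[1:])
k=1+s[1:,4].argmax();pr("knob",onz(K,P,c[k],.085));
for uv in((40,335),(118,318),(120,345),(42,362)):pr("top mid z80",onz(K,P,B(*uv),.08))
for uv in((567,40),(652,58),(643,92),(558,68)):pr("scene mid z80",onz(sK,sP,S(*uv),.08))
for uv in((510,135),(640,177)):pr("scene mid foot",onz(sK,sP,S(*uv),.0))
for uv in((60,72),(70,45),(150,38),(158,92)):pr("top thick z80",onz(K,P,B(*uv),.08))
E
```

```text
fence in [[560.4, 75.2, 44.0], [590.1, -76.9, 44.0]] ang 11.025988509968002 res 0.38010097
rail in [[531.9, 75.7, 44.0], [561.4, -76.2, 44.0]] ang 10.969714255133734 res 0.22342166
rail out [[518.9, 70.7, 44.0], [548.3, -81.0, 44.0]] ang 10.982769863711903 res 0.44263777
fence out [[576.5, 75.1, 44.0], [605.9, -77.4, 44.0]] ang 10.945697004152207 res 0.23049077
gap 27.932995781693595
rail out 41.7092402046249
fence out -15.604050498044515
board corner [605.3 104.5  14. ]
board corner [644.3 -99.3  14. ]
stop top corners [603.5 -88.9  44. ]
 [564.2 -92.3  44. ]
stop right [ 605.9 -102.1   44. ]
railends [588.4 -87.2  44. ]
railends [557.3  93.4  44. ]
railends [528.   87.9  44. ]
railends [563.3 -94.5  44. ]
disc? [506.7  21.1  44. ]
bolt [516.3  25.9  54. ]
[[252 206   9   9  56]] [[255.85714286 209.58928571]]
knob [482.6  71.8  85. ]
top mid z80 [476.6 316.7  80. ]
top mid z80 [485.4 278.1  80. ]
top mid z80 [471.9 276.7  80. ]
top mid z80 [463.1 315.3  80. ]
scene mid z80 [472.9 279.5  80. ]
scene mid z80 [464.9 319.5  80. ]
scene mid z80 [485.  320.9  80. ]
scene mid z80 [489.8 280.3  80. ]
scene mid foot [486.  269.3   0. ]
scene mid foot [480.5 336.2   0. ]
top thick z80 [609.9 310.9  80. ]
top thick z80 [623.8 306.3  80. ]
top thick z80 [627.6 266.   80. ]
top thick z80 [599.9 261.2  80. ]
```

```bash
python3 -m inch '[0,0,0.95,220,240,0,-0.2,0,0,0.95,220,240,0,-0.2,0,0,0.95,220,240,0,-0.2,0,0,0.95,220,240,0,-0.2,0,0,0.95,220,240,0,-0.2,0,0,0.95,220,240,0,-0.2,0,0,0.95,220,240,0,-0.2,0,0,0.95,220,240,0,-0.2]' 40
python3 -m inch '[0,0,0.418,40,310,0,-0.2,0,0,0.418,40,310,0,-0.2,0,0,0.418,40,310,0,-0.2,0,0,0.418,40,310,0,-0.2,0,0,0.418,40,310,0,-0.2,0,0,0.418,40,310,0,-0.2,0,0,0.418,40,310,0,-0.2,0,0,0.418,40,310,0,-0.2]'
python3 - <<'E'
from station import arm
import numpy as np
o=arm.observe();print(o["eef_pos"],o["tcp_rot"],o["qpos"])
E
```

```text
time: 0.77
eef_pos: [0.4621, -0.3339, 0.2084]
tcp_rot: [[0.216, 0.976, 0.0], [0.976, -0.216, 0.001], [0.001, 0.0, -1.0]]
ft_force: [0.2, 0.1, 0.1]
opening: 0.0513
grasp_force: 0.0
time: 1.43
eef_pos: [0.5003, -0.0212, 0.2088]
tcp_rot: [[-0.196, 0.981, 0.001], [0.981, 0.196, 0.002], [0.002, 0.001, -1.0]]
ft_force: [0.4, 1.3, -0.2]
opening: 0.0512
grasp_force: 0.0
[ 0.50026472 -0.02118456  0.20884606] [[-1.95873633e-01  9.80628855e-01  7.53437472e-04]
 [ 9.80627167e-01  1.95871638e-01  2.15883875e-03]
 [ 1.96944254e-03  1.16170084e-03 -9.99997386e-01]] [ 28.93033571  21.16615254 -40.84458032 104.03853024  15.60993767
  60.50168899  -6.46778127]
```

```bash
python3 -m inch '[0,0,0,-24,321,-30,-0.2,0,0,0,-24,321,-30,-0.2,0,0,0,-24,321,-30,-0.2,0,0,0,-24,321,-30,-0.2,0,0,0,-24,321,-30,-0.2,0,0,0,-24,321,-30,-0.2,0,0,0,-24,321,-30,-0.2,0,0,0,-24,321,-30,-0.2]'
python3 - <<'E'
from station import arm
import cv2,numpy as np
o=arm.observe();print(o["eef_pos"])
s=arm.snapshot("scene");i=s["img"][200:350,290:450,::-1]
cv2.imwrite("pics/c.png",cv2.convertScaleAbs(cv2.resize(i,None,fx=4,fy=4,interpolation=cv2.INTER_CUBIC),alpha=1.3))
E
```

```text
time: 2.1
eef_pos: [0.475, 0.2976, 0.178]
tcp_rot: [[-0.193, 0.981, -0.001], [0.981, 0.193, 0.001], [0.001, -0.001, -1.0]]
ft_force: [0.6, -0.7, 0.1]
opening: 0.0513
grasp_force: 0.0
[0.4750321  0.2976431  0.17803035]
```

View pics/c.png

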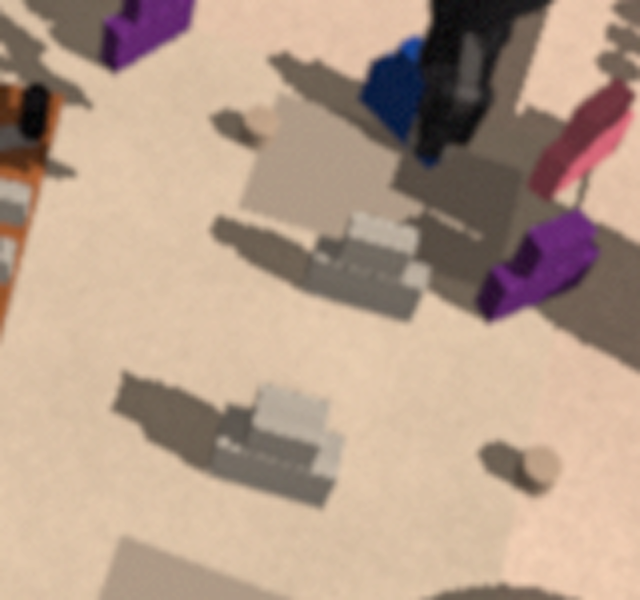

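The view shows the middle gauge at (365,260) standing free, with the fingers above and behind it as expected. Next I descend and grip.

```bash
python3 -m inch '[0,0,0,1,2,-30,-0.2,0,0,0,1,2,-60,-0.2,0,0,0,1,2,-90,-0.2,0,0,0,1,2,-105,-0.2,0,0,0,1,2,-120,-0.2,0,0,0,1,2,-132,-0.2,0,0,0,1,2,-143,-0.2,0,0,0,1,2,-143,-0.2]'
python3 -m inch '[0,0,0,0,0,0,0.3,0,0,0,0,0,0,0.5,0,0,0,0,0,0,0.6,0,0,0,0,0,0,0.8,0,0,0,0,0,0,0.8,0,0,0,0,0,0,0.8,0,0,0,0,0,0,0.8,0,0,0,0,0,0,0.8]' 40
python3 -m inch '[0,0,0,0,0,5,0.8,0,0,0,0,0,20,0.8,0,0,0,0,0,40,0.8,0,0,0,0,0,60,0.8,0,0,0,0,0,80,0.8,0,0,0,0,0,100,0.8,0,0,0,0,0,100,0.8,0,0,0,0,0,100,0.8]'
python3 - <<'E'
from station import arm
import cv2,numpy as np
o=arm.observe();print(o["eef_pos"])
s=arm.snapshot("scene");i=s["img"][180:330,290:450,::-1]
np.savez("scene1.npz",**s)
cv2.imwrite("pics/d.png",cv2.convertScaleAbs(cv2.resize(i,None,fx=4,fy=4,interpolation=cv2.INTER_CUBIC),alpha=1.3))
E
```

```text
time: 2.82
eef_pos: [0.4765, 0.2951, 0.0335]
tcp_rot: [[-0.191, 0.982, -0.003], [0.982, 0.191, -0.002], [-0.001, -0.003, -1.0]]
ft_force: [-0.5, 0.0, 0.1]
opening: 0.051
grasp_force: 0.0
time: 3.48
eef_pos: [0.478, 0.2965, 0.0365]
tcp_rot: [[-0.191, 0.982, 0.002], [0.982, 0.191, 0.001], [0.001, 0.002, -1.0]]
ft_force: [-0.5, -0.3, 5.9]
opening: 0.017
grasp_force: 40.2
time: 4.15
eef_pos: [0.4777, 0.2962, 0.1364]
tcp_rot: [[-0.191, 0.982, 0.002], [0.982, 0.191, 0.001], [0.0, 0.002, -1.0]]
ft_force: [0.1, 0.3, -1.7]
opening: 0.017
grasp_force: 39.3
[0.47770333 0.29621701 0.13638996]
```

View pics/d.png

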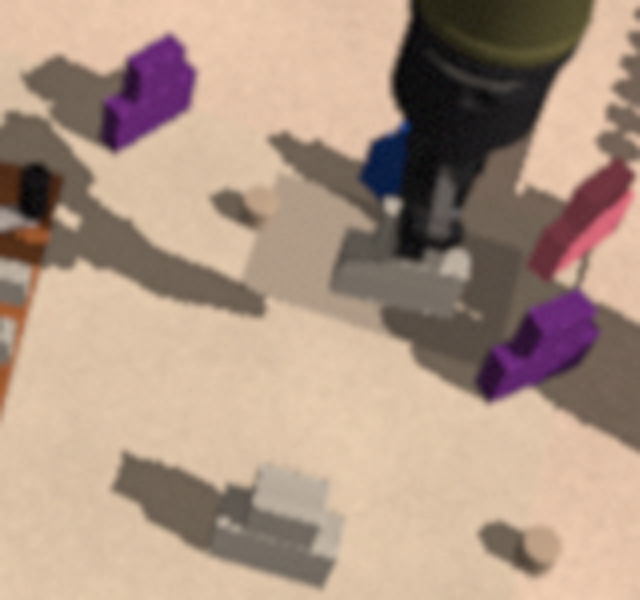

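The gauge is held (17 mm reading) with its base ends at about (333,287) and (458,318). Next I find its offset in the grip.

```bash
python3 - <<'E'
from h import *
i,K,P=load("scene1.npz")
C=lambda u,v:(290+(u+.5)/4-.5,180+(v+.5)/4-.5)
for uv,z in(((333,288),.1),((458,318),.1),((345,230),.145),((470,252),.145)):
    p=onz(K,P,C(*uv),z)*1000;q=p[:2]-[477.7,296.2];c,s=.9817,.1905
    print(p.round(1),"a",(q@[c,s]).round(1),"b",(q@[-s,c]).round(1))
print(proj(K,P,[.4777,.2962,.136]),C(430,250))
E
```

```text
[489.1 267.9 100. ] a 5.8 b -29.9
[477.1 340.4 100. ] a 7.8 b 43.5
[479.  263.3 145. ] a -5.0 b -32.5
[462.5 332.3 145. ] a -8.1 b 38.3
[389.05285712 244.07095903] (397.125, 242.125)
```

```bash
python3 -m inch '[0,0,0,10,-20,15,0.8,0,0,0,25,-60,15,0.8,0,0,0,40,-110,15,0.8,0,0,0,55,-170,15,0.8,0,0,0,68,-220,15,0.8,0,0,0,75,-250,10,0.8,0,0,0,79,-266,0,0.8,0,0,0,79,-266,0,0.8]'
python3 -m inch '[0,0,0,0,0,-10,0.8,0,0,0,0,0,-15,0.8,0,0,0,0,0,-15,0.8]'
python3 - <<'E'
from station import arm
import cv2,numpy as np
o=arm.observe();print(o["eef_pos"])
ims=[]
for n in("scene","top"):
    s=arm.snapshot(n);np.savez(n+"2.npz",**s)
    x,y=(200,170) if n=="scene" else (235,130)
    ims.append(cv2.resize(s["img"][y:y+130,x:x+100,::-1],None,fx=4,fy=4,interpolation=cv2.INTER_CUBIC))
cv2.imwrite("pics/e.png",cv2.convertScaleAbs(np.hstack(ims),alpha=1.5))
E
```

```text
time: 4.87
eef_pos: [0.5561, 0.0199, 0.1321]
tcp_rot: [[-0.181, 0.983, -0.005], [0.984, 0.181, -0.006], [-0.005, -0.006, -1.0]]
ft_force: [0.4, -1.8, -1.6]
opening: 0.0172
grasp_force: 39.4
time: 5.12
eef_pos: [0.5547, 0.0312, 0.1185]
tcp_rot: [[-0.192, 0.981, -0.004], [0.981, 0.192, 0.001], [0.001, -0.004, -1.0]]
ft_force: [-0.4, 0.6, -1.3]
opening: 0.0174
grasp_force: 39.3
[0.55472784 0.03120615 0.11846669]
```

View pics/e.png

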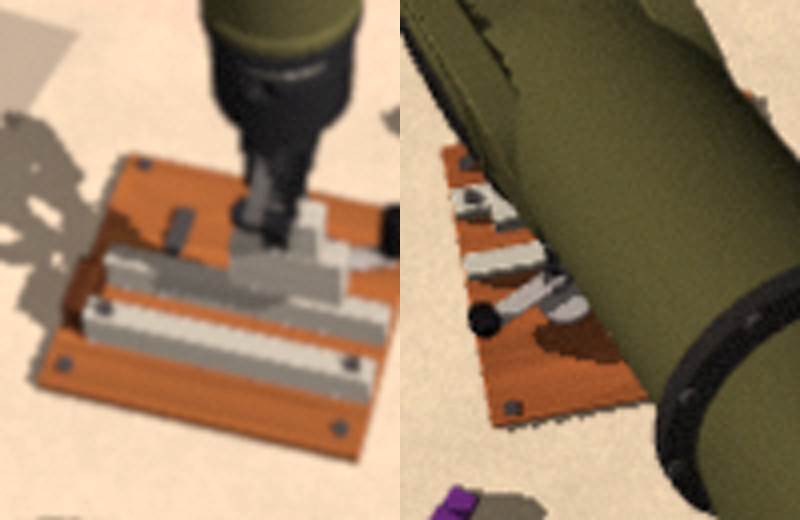

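```bash
python3 - <<'E'
from h import *
i,K,P=load("scene2.npz")
C=lambda u,v:(200+(u+.5)/4-.5,170+(v+.5)/4-.5)
c,s=.9817,.1905
def p(n,uv,z):
    q=onz(K,P,C(*uv),z)[:2]*1000;print(n,"a",(q@[c,s]).round(1),"b",(q@[-s,c]).round(1))
for uv in((95,297),(375,372)):p("fence in",uv,.044)
for uv in((85,315),(370,393)):p("fence out top",uv,.044)
for uv in((108,270),(387,332)):p("rail in top",uv,.044)
for uv in((232,278),(340,304)):p("gauge foot front",uv,.082)
for uv in((232,237),(348,266)):p("gauge shoulder front",uv,.127)
p("stop right top back",(72,260),.044);p("stop",(102,262),.044)
q=np.array([554.7,31.2]);print("tcp",q@[c,s],q@[-s,c])
E
```

```text
fence in a 567.0 b -194.7
fence in a 575.4 b -10.7
fence out top a 581.3 b -196.4
fence out top a 590.5 b -10.3
rail in top a 545.5 b -193.3
rail in top a 545.4 b -10.0
gauge foot front a 555.0 b -106.9
gauge foot front a 556.5 b -38.3
gauge shoulder front a 555.3 b -105.4
gauge shoulder front a 557.9 b -34.1
stop right top back a 544.0 b -218.1
stop a 540.6 b -199.0
tcp 550.49259 -75.04131000000001
```

```bash
python3 - <<'E'
from h import *
i,K,P=load("scene2.npz");j,K0,P0=load("scene0.npz")
t,tK,tP=load("top0.npz")
c,s=.9817,.1905
def W(a,b,z):return [(c*a-s*b)/1e3,(s*a+c*b)/1e3,z]
# predicted edges from top-view a values
for n,a in(("fence out",580.3),("fence in",564.6),("rail in",536.6),("rail out",522.7)):
    e=[proj(K0,P0,W(a,b,.044)) for b in(-190,-20)]
    L,r=edge(j,K0,P0,e[0],e[1],.044,w=4.)
    print(n,np.round(e,1).tolist(),[np.round([q[:2]@[c,s],q[:2]@[-s,c]],1).tolist() for q in L*1000],r)
o=cv2.resize(j[200:300,200:320,::-1],None,fx=6.5,fy=6.,interpolation=cv2.INTER_CUBIC)
for a in(580.3,564.6,536.6,522.7):
    e=[((proj(K0,P0,W(a,b,.044))-[200,200]+.5)*[6.5,6]).astype(int) for b in(-195,-13)]
    cv2.line(o,tuple(map(int,e[0])),tuple(map(int,e[1])),(0,255,0),1)
cv2.imwrite("pics/f.png",cv2.convertScaleAbs(o,alpha=1.4))
E
```

```text
fence out [[223.4, 248.6], [289.2, 263.5]] [[582.9, -197.7], [583.2, -46.0]] 1.7840307
fence in [[225.4, 243.5], [290.7, 258.1]] [[566.1, -183.2], [566.1, -30.7]] 0.5371352
rail in [[228.9, 234.6], [293.3, 248.9]] [[526.3, -201.4], [526.2, -45.0]] 1.6606632
rail out [[230.6, 230.3], [294.5, 244.3]] [[523.9, -200.3], [524.5, -43.8]] 0.7331528
```

View pics/f.png

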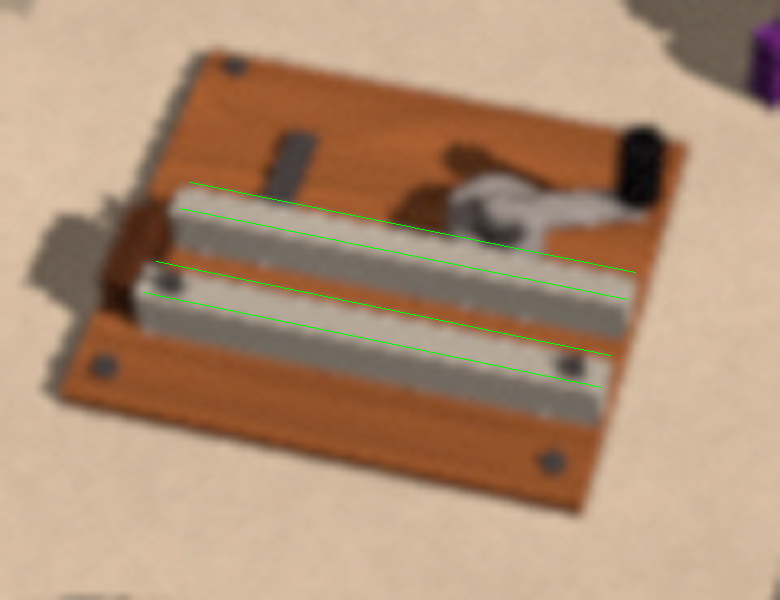

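The picture shows the top-derived lines about 2 mm off in the scene view, which fits the calibration. I shift 2 mm towards the fence and descend slowly, watching the force.

```bash
python3 -m inch '[0,0,0,2,0.4,-10,0.8,0,0,0,2,0.4,-22,0.8,0,0,0,2,0.4,-32,0.8,0,0,0,2,0.4,-36,0.8,0,0,0,2,0.4,-40,0.8,0,0,0,2,0.4,-44,0.8,0,0,0,2,0.4,-44,0.8]'
```

```text
time: 5.8
eef_pos: [0.5581, 0.0305, 0.0759]
tcp_rot: [[-0.191, 0.982, -0.001], [0.982, 0.191, -0.0], [0.0, -0.001, -1.0]]
ft_force: [0.2, -0.7, -1.4]
opening: 0.0172
grasp_force: 39.3
```

```bash
python3 -m inch '[0,0,0,0,0,-8,0.8,0,0,0,0,0,-14,0.8,0,0,0,0,0,-19,0.8,0,0,0,0,0,-22,0.8,0,0,0,0,0,-24,0.8,0,0,0,0,0,-25,0.8,0,0,0,0,0,-25,0.8]'
python3 -m inch '[0,0,0,0,0,-0.5,0.8,0,0,0,0,0,-1,0.8,0,0,0,0,0,-1,0.8]'
```

```text
time: 6.38
eef_pos: [0.5583, 0.0305, 0.0513]
tcp_rot: [[-0.191, 0.982, -0.0], [0.982, 0.191, 0.0], [0.0, -0.0, -1.0]]
ft_force: [-1.1, 0.1, -1.5]
opening: 0.0171
grasp_force: 39.4
time: 6.63
eef_pos: [0.5584, 0.0305, 0.0506]
tcp_rot: [[-0.191, 0.982, 0.0], [0.982, 0.191, 0.0], [-0.0, 0.0, -1.0]]
ft_force: [-0.2, -0.5, -1.2]
opening: 0.0173
grasp_force: 39.4
```

```bash
python3 -m inch '[0,0,0,0,0,-0.7,0.8,0,0,0,0,0,-1.2,0.8,0,0,0,0,0,-1.2,0.8]'
python3 -m inch '[0,0,0,0,0,0,0.5,0,0,0,0,0,0,0.3,0,0,0,0,0,0,0.2,0,0,0,0,0,0,0.1,0,0,0,0,0,0,0.1,0,0,0,0,0,0,0.1]'
python3 -m inch '[0,0,0,0,0,15,0.1,0,0,0,0,0,35,0.1,0,0,0,0,0,60,0.1,0,0,0,0,0,90,0.1,0,0,0,0,0,110,0.1,0,0,0,0,0,110,0.1]'
```

```text
time: 6.88
eef_pos: [0.5586, 0.0305, 0.0505]
tcp_rot: [[-0.191, 0.982, 0.001], [0.982, 0.191, -0.001], [-0.001, 0.001, -1.0]]
ft_force: [-2.9, -1.2, 9.6]
opening: 0.0171
grasp_force: 41.0
time: 7.38
eef_pos: [0.5584, 0.0305, 0.0492]
tcp_rot: [[-0.191, 0.982, -0.0], [0.982, 0.191, 0.0], [0.0, -0.0, -1.0]]
ft_force: [0.1, -0.0, 0.8]
opening: 0.0384
grasp_force: 0.0
time: 7.88
eef_pos: [0.5606, 0.0314, 0.1635]
tcp_rot: [[-0.191, 0.982, 0.007], [0.982, 0.191, 0.001], [-0.001, 0.007, -1.0]]
ft_force: [0.4, 0.5, -0.6]
opening: 0.0382
grasp_force: 0.0
```

```bash
python3 -m inch '[0,0,0.1,-20,10,0,-0.2,0,0,0.2,-40,20,0,-0.2,0,0,0.3,-60,30,0,-0.2,0,0,0.4,-78,40,0,-0.2,0,0,0.4,-78,40,0,-0.2,0,0,0.4,-78,40,0,-0.2]'
python3 - <<'E'
from h import *
c,s=.9817,.1905
j,K,P=load("scene0.npz");t,tK,tP=load("top0.npz")
for n,k,p,px in(("scene top",K,P,(298.1,222.8)),("top",tK,tP,(255.86,209.59))):
  for z in(.085,.096):
    q=onz(k,p,px,z)*1000;print(n,z,q.round(1),(q[:2]@[c,s]).round(1),(q[:2]@[-s,c]).round(1))
E
```

```text
time: 8.38
eef_pos: [0.4797, 0.0707, 0.1591]
tcp_rot: [[-0.559, 0.829, -0.0], [0.829, 0.559, -0.0], [-0.0, -0.0, -1.0]]
ft_force: [0.4, -0.9, 0.2]
opening: 0.0508
grasp_force: 0.0
scene top 0.085 [479.1  71.1  85. ] 483.9 -21.4
scene top 0.096 [486.5  73.9  96. ] 491.7 -20.2
top 0.085 [482.6  71.8  85. ] 487.5 -21.4
top 0.096 [481.4  71.3  96. ] 486.2 -21.7
```

```bash
python3 -m inch '[0,0,0,5,2,-30,-0.2,0,0,0,5,2,-55,-0.2,0,0,0,5,2,-70,-0.2,0,0,0,5,2,-82,-0.2,0,0,0,5,2,-92,-0.2,0,0,0,5,2,-97,-0.2,0,0,0,5,2,-97,-0.2]'
python3 -m inch '[0,0,0,0,0,0,0.2,0,0,0,0,0,0,0.35,0,0,0,0,0,0,0.5,0,0,0,0,0,0,0.7,0,0,0,0,0,0,0.7,0,0,0,0,0,0,0.7]' 25
```

```text
time: 8.97
eef_pos: [0.4853, 0.0721, 0.0613]
tcp_rot: [[-0.557, 0.83, -0.001], [0.83, 0.557, -0.0], [0.001, -0.001, -1.0]]
ft_force: [0.5, 0.9, 0.6]
opening: 0.0511
grasp_force: 0.0
time: 9.47
eef_pos: [0.486, 0.0726, 0.063]
tcp_rot: [[-0.558, 0.83, 0.002], [0.83, 0.558, 0.0], [-0.001, 0.001, -1.0]]
ft_force: [0.5, -0.2, 6.9]
opening: 0.0188
grasp_force: 24.5
```

```bash
python3 - <<'E'
import numpy as np
c0=.39
for c in list(np.arange(.51,1.6,.12))+[1.53,1.60]:
    da=-55*(np.sin(c)-np.sin(c0));db=55*(np.cos(c)-np.cos(c0))
    print(round(c,2),round(c-c0,2),round(.9817*da-.1905*db,1),round(.1905*da+.9817*db,1))
E
```

```text
0.51 0.12 -5.3 -3.9
0.63 0.24 -10.1 -8.5
0.75 0.36 -14.3 -13.6
0.87 0.48 -17.8 -19.1
0.99 0.6 -20.7 -25.1
1.11 0.72 -22.8 -31.3
1.23 0.84 -24.2 -37.8
1.35 0.96 -24.8 -44.4
1.47 1.08 -24.6 -50.9
1.59 1.2 -23.6 -57.5
1.53 1.14 -24.2 -54.2
1.6 1.21 -23.4 -58.0
```

```bash
python3 -m inch '[0,0,0.12,-5.3,-3.9,1,0.7,0,0,0.24,-10.1,-8.5,1,0.7,0,0,0.36,-14.3,-13.6,1,0.7,0,0,0.48,-17.8,-19.1,1,0.7,0,0,0.6,-20.7,-25.1,1,0.7,0,0,0.72,-22.8,-31.3,1,0.7,0,0,0.84,-24.2,-37.8,1,0.7,0,0,0.96,-24.8,-44.4,1,0.7]'
python3 -m inch '[0,0,0,0,0,0,0.7,0,0,0,0,0,0,0.7,0,0,0,0,0,0,0.7]'
python3 - <<'E'
from station import arm
import cv2,numpy as np
ims=[]
for n in("scene","top"):
    s=arm.snapshot(n);np.savez(n+"3.npz",**s)
    x,y=(205,190) if n=="scene" else (235,140)
    ims.append(cv2.resize(s["img"][y:y+110,x:x+110,::-1],None,fx=3.6,fy=5,interpolation=cv2.INTER_CUBIC))
cv2.imwrite("pics/g.png",cv2.convertScaleAbs(np.hstack(ims),alpha=1.5))
E
```

```text
time: 10.13
eef_pos: [0.4632, 0.0286, 0.0633]
tcp_rot: [[-1.0, 0.013, 0.004], [0.013, 1.0, 0.003], [-0.004, 0.003, -1.0]]
ft_force: [10.2, 4.1, -16.3]
opening: 0.0185
grasp_force: 24.9
time: 10.38
eef_pos: [0.4632, 0.0279, 0.0633]
tcp_rot: [[-1.0, 0.02, 0.004], [0.02, 1.0, 0.002], [-0.004, 0.002, -1.0]]
ft_force: [10.3, -0.1, -11.5]
opening: 0.0181
grasp_force: 25.3
```

View pics/g.png

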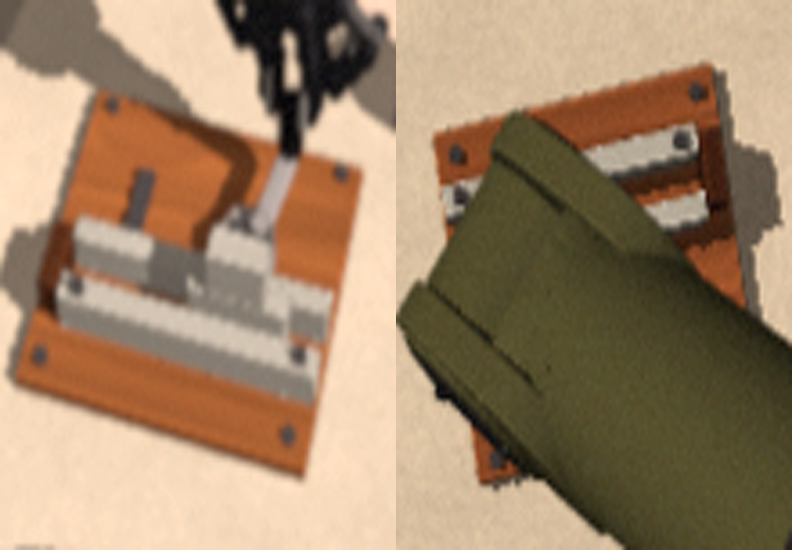

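The lever has swung to roughly 1.36 rad with the gauge upright in the slot. In the top view, short stretches of both inner edges remain visible at (600–700,150–210).

```bash
cat >> h.py <<'E'
c,s=.9817,.1905
def W(a,b,z):return [(c*a-s*b)/1e3,(s*a+c*b)/1e3,z]
def gapm(n,g,b0,b1,fin=564.6):
    i,K,P=load(n);R=[]
    for a in(fin+15.8,fin,fin-g,fin-g-14):
        e=[proj(K,P,W(a,b,.044)) for b in(b0,b1)]
        L,r=edge(i,K,P,e[0],e[1],.044,w=2.,n=25);R.append((L*1000)[:,:2].mean(0)@[c,s]);print(n,round(a,1),round(R[-1],2),"res",round(float(r),2))
    print("gap",R[1]-R[2],"shrink-corrected",R[1]-R[2]-((16-(R[0]-R[1]))+(14-(R[2]-R[3])))/2)
E
python3 - <<'E'
from h import *
gapm("top0.npz",28,-190,-20)
gapm("top0.npz",28,-192,-165)
gapm("top3.npz",21,-192,-165)
E
```

```text
top0.npz 580.4 580.01 res 0.2
top0.npz 564.6 564.61 res 0.34
top0.npz 536.6 536.42 res 0.21
top0.npz 522.6 523.12 res 0.23
gap 28.191048865423113 shrink-corrected 27.538305129336607
top0.npz 580.4 580.31 res 0.2
top0.npz 564.6 565.41 res 0.34
top0.npz 536.6 536.4 res 0.2
top0.npz 522.6 522.67 res 0.23
gap 29.01504618404499 shrink-corrected 28.32857921397209
top3.npz 580.4 580.2 res 0.21
top3.npz 564.6 565.49 res 0.55
top3.npz 543.6 543.29 res 0.2
top3.npz 529.6 529.76 res 0.21
gap 22.20448864167315 shrink-corrected 21.322416531253964
```

```bash
python3 -m inch '[0,0,0.04,1.5,-2.2,0,0.7,0,0,0.09,2,-4.7,0,0.7,0,0,0.13,2.5,-7,0,0.7,0,0,0.18,2.8,-9.8,0,0.7,0,0,0.18,2.8,-9.8,0,0.7,0,0,0.18,2.8,-9.8,0,0.7]'
python3 - <<'E'
from station import arm
from h import *
np.savez("top4.npz",**arm.snapshot("top"));gapm("top4.npz",19.5,-192,-165)
E
```

```text
time: 10.98
eef_pos: [0.4642, 0.0186, 0.0632]
tcp_rot: [[-0.987, -0.159, 0.001], [-0.159, 0.987, 0.001], [-0.001, 0.001, -1.0]]
ft_force: [4.9, 2.8, -7.8]
opening: 0.0187
grasp_force: 25.7
top4.npz 580.4 580.08 res 0.2
top4.npz 564.6 565.63 res 0.37
top4.npz 545.1 545.46 res 0.32
top4.npz 531.1 533.32 res 0.53
gap 20.17554964080557 shrink-corrected 18.465737957957344
```

```bash
python3 -m inch '[0,0,0,0,0,0,0.4,0,0,0,0,0,0,0.2,0,0,0,0,0,0,0.1,0,0,0,0,0,0,0.1]'
python3 -m inch '[0,0,0,0,0,20,0.1,0,0,0,0,0,50,0.1,0,0,0,0,0,80,0.1,0,0,0,0,0,100,0.1,0,0,0,0,40,100,0.1,0,0,0,0,80,100,0.1,0,0,0,0,120,100,0.1,0,0,0,0,160,100,0.1]'
python3 -m inch '[0,0,-0.12,0,40,0,0.1,0,0,-0.24,0,80,0,0.1,0,0,-0.36,0,120,0,0.1,0,0,-0.48,0,120,0,0.1,0,0,-0.6,0,120,0,0.1]'
python3 - <<'E'
from station import arm
from h import *
np.savez("top5.npz",**arm.snapshot("top"));np.savez("scene5.npz",**arm.snapshot("scene"))
i,K,P=load("top5.npz");cv2.imwrite("pics/hh.png",cv2.convertScaleAbs(cv2.resize(i[140:240,235:345,::-1],None,fx=6,fy=6,interpolation=cv2.INTER_CUBIC),alpha=1.5))
gapm("top5.npz",19.2,-192,-165);gapm("top5.npz",19.2,-192,-120)
E
```

```text
time: 11.37
eef_pos: [0.463, 0.0181, 0.0634]
tcp_rot: [[-0.987, -0.16, -0.0], [-0.16, 0.987, -0.001], [0.0, -0.001, -1.0]]
ft_force: [-0.7, -0.1, 0.9]
opening: 0.0384
grasp_force: 0.0
time: 12.03
eef_pos: [0.4632, 0.1791, 0.1635]
tcp_rot: [[-0.987, -0.158, 0.0], [-0.158, 0.987, -0.001], [-0.0, -0.001, -1.0]]
ft_force: [1.0, -0.1, -0.2]
opening: 0.0387
grasp_force: 0.0
time: 12.45
eef_pos: [0.4616, 0.3021, 0.1635]
tcp_rot: [[-0.905, 0.425, -0.0], [0.425, 0.905, 0.001], [0.001, 0.001, -1.0]]
ft_force: [-0.2, -1.2, -0.1]
opening: 0.0382
grasp_force: 0.0
top5.npz 580.4 580.19 res 0.21
top5.npz 564.6 565.72 res 0.44
top5.npz 545.4 544.63 res 0.19
top5.npz 531.4 531.23 res 0.21
gap 21.08573287430056 shrink-corrected 20.02241680907082
top5.npz 580.4 580.2 res 0.22
top5.npz 564.6 564.81 res 0.38
top5.npz 545.4 544.49 res 0.24
top5.npz 531.4 530.31 res 0.38
gap 20.31635676331848 shrink-corrected 20.10182777891663
```

View pics/hh.png

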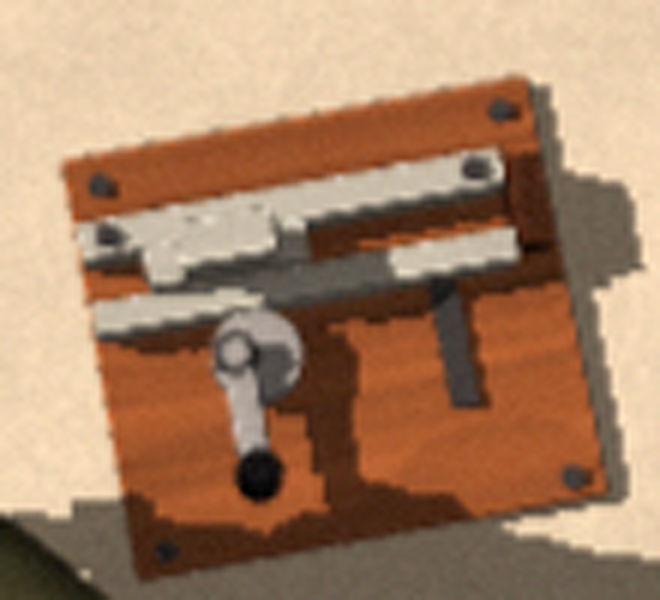

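```bash
cat >> h.py <<'E'
def knob(n,u,v):
    i,K,P=load(n);m=(i.max(2)<35).astype(np.uint8);w=np.zeros_like(m);w[v-9:v+9,u-9:u+9]=1;m*=w
    k,l,st,ce=cv2.connectedComponentsWithStats(m);j=1+st[1:,4].argmax();print(n,st[j],ce[j])
    q=onz(K,P,ce[j],.088)[:2]*1000;return np.array([q@[c,s],q@[-s,c]])
E
python3 - <<'E'
from h import *
k0=knob("top0.npz",256,210);k1=knob("top5.npz",277,219);d=k1-k0;L=np.hypot(*d)
print(k0,k1,L)
dc=2*np.arcsin(L/110);cm=np.arctan2(-d[1],-d[0]) # chord dir = (-cos cm,-sin cm)
c0,c1=cm-dc/2,cm+dc/2
print("c0,c1",c0,c1,"disp",9*(np.cos(c0)-np.cos(c1)),"axis",k0+55*np.array([np.sin(c0),-np.cos(c0)]))
gapm("top5.npz",19.2,-192,-165);
E
```

```text
top0.npz [252 206   9   9  56] [255.85714286 209.58928571]
top5.npz [275 215   7   8  46] [277.86956522 218.67391304]
[487.11472719 -21.49362695] [454.95035741 -70.78011947] 58.85324993896643
c0,c1 0.42805272328974187 1.557138159334675 disp 8.065062412204522 axis [509.94522748 -71.53129533]
top5.npz 580.4 580.19 res 0.21
top5.npz 564.6 565.72 res 0.44
top5.npz 545.4 544.63 res 0.19
top5.npz 531.4 531.23 res 0.21
gap 21.08573287430056 shrink-corrected 20.02241680907082
```

```bash
python3 -m inch '[0,0,-0.1,30,-40,0,0.1,0,0,-0.2,60,-80,0,0.1,0,0,-0.25,80,-120,0,0.1,0,0,-0.25,90,-160,0,0.1,0,0,-0.25,95,-200,0,0.1,0,0,-0.25,96,-240,0,0.1,0,0,-0.25,97,-271,0,0.1,0,0,-0.25,97,-271,0,0.1]'
```

```text
time: 13.22
eef_pos: [0.5604, 0.0158, 0.1619]
tcp_rot: [[-0.767, 0.642, -0.003], [0.642, 0.767, -0.006], [-0.002, -0.006, -1.0]]
ft_force: [-0.2, -0.1, -0.3]
opening: 0.0382
grasp_force: 0.0
```

```bash
python3 -m inch '[0,0,-0.12,-1.5,0,0,0.35,0,0,-0.24,-1.5,0,0,0.35,0,0,-0.36,-1.5,0,0,0.35,0,0,-0.48,-1.5,0,0,0.35,0,0,-0.6,-1.5,0,0,0.35,0,0,-0.68,-1.5,0,0,0.35,0,0,-0.68,-1.5,0,0,0.35,0,0,-0.68,-1.5,0,0,0.35]'
```

```text
time: 13.88
eef_pos: [0.5586, 0.0268, 0.1633]
tcp_rot: [[-0.205, 0.979, -0.0], [0.979, 0.205, -0.0], [-0.0, -0.0, -1.0]]
ft_force: [0.6, 0.8, 0.5]
opening: 0.028
grasp_force: 0.0
```

```bash
python3 -m inch '[0,0,-0.014,0,3.7,-25,0.35,0,0,-0.014,0,3.7,-50,0.35,0,0,-0.014,0,3.7,-70,0.35,0,0,-0.014,0,3.7,-85,0.35,0,0,-0.014,0,3.7,-97,0.35,0,0,-0.014,0,3.7,-106,0.35,0,0,-0.014,0,3.7,-112,0.35,0,0,-0.014,0,3.7,-112,0.35]'
python3 -m inch '[0,0,0,0,0,0,0.5,0,0,0,0,0,0,0.6,0,0,0,0,0,0,0.8,0,0,0,0,0,0,0.8,0,0,0,0,0,0,0.8]' 30
```

```text
time: 14.55
eef_pos: [0.5583, 0.0308, 0.0502]
tcp_rot: [[-0.189, 0.982, -0.002], [0.982, 0.189, 0.0], [0.0, -0.002, -1.0]]
ft_force: [-0.5, -0.5, -0.4]
opening: 0.0277
grasp_force: 0.0
time: 14.97
eef_pos: [0.5595, 0.0311, 0.0518]
tcp_rot: [[-0.187, 0.982, 0.002], [0.982, 0.187, 0.0], [-0.0, 0.002, -1.0]]
ft_force: [2.2, 0.2, -0.9]
opening: 0.0176
grasp_force: 32.3
```

```bash
f(){ grep -E 'eef|ft_' | tr '\n' ' '; echo; }
python3 -m inch '[0,0,0,0,0,0.5,0.8,0,0,0,0,0,0.5,0.8,0,0,0,0,0,0.5,0.8]'|f
python3 -m inch '[0,0,0,-1,-0.2,0,0.8,0,0,0,-1,-0.2,0,0.8,0,0,0,-1,-0.2,0,0.8]'|f
python3 -m inch '[0,0,0,-1,-0.2,0,0.8,0,0,0,-1,-0.2,0,0.8,0,0,0,-1,-0.2,0,0.8]'|f
python3 -m inch '[0,0,0,1,0.2,0,0.8,0,0,0,1,0.2,0,0.8,0,0,0,1,0.2,0,0.8]'|f
python3 -m inch '[0,0,0,1,0.2,0,0.8,0,0,0,1,0.2,0,0.8,0,0,0,1,0.2,0,0.8]'|f
python3 -m inch '[0,0,0,1,0.2,0,0.8,0,0,0,1,0.2,0,0.8,0,0,0,1,0.2,0,0.8]'|f
python3 -m inch '[0,0,0,1,0.2,0,0.8,0,0,0,1,0.2,0,0.8,0,0,0,1,0.2,0,0.8]'|f
```

```text
eef_pos: [0.5595, 0.0311, 0.0521] ft_force: [3.4, 0.8, -0.8] 
eef_pos: [0.5593, 0.0311, 0.0521] ft_force: [5.7, 1.2, -2.2] 
eef_pos: [0.5591, 0.0311, 0.0522] ft_force: [8.0, 1.3, -4.4] 
eef_pos: [0.5593, 0.0311, 0.0522] ft_force: [6.1, 0.5, -1.1] 
eef_pos: [0.5594, 0.0311, 0.052] ft_force: [4.8, 0.7, -0.8] 
eef_pos: [0.5596, 0.0311, 0.0518] ft_force: [2.0, 0.6, 1.6] 
eef_pos: [0.5599, 0.0311, 0.0517] ft_force: [-0.9, -0.0, 5.6]
```

```bash
f(){ grep -E 'eef|ft_' | tr '\n' ' '; echo; }
python3 -m inch '[0,0,0,0,0,2,0.8,0,0,0,0,0,2,0.8,0,0,0,0,0,2,0.8]'|f
python3 -m inch '[0,0,0,1,0.2,0,0.8,0,0,0,1,0.2,0,0.8,0,0,0,1,0.2,0,0.8]'|f
python3 -m inch '[0,0,0,1,0.2,0,0.8,0,0,0,1,0.2,0,0.8,0,0,0,1,0.2,0,0.8]'|f
python3 -m inch '[0,0,0,1,0.2,0,0.8,0,0,0,1,0.2,0,0.8,0,0,0,1,0.2,0,0.8]'|f
python3 -m inch '[0,0,0,-2,-0.4,0,0.8,0,0,0,-2,-0.4,0,0.8,0,0,0,-2,-0.4,0,0.8]'|f
python3 -m inch '[0,0,0,-1,-0.2,0,0.8,0,0,0,-1,-0.2,0,0.8,0,0,0,-1,-0.2,0,0.8]'|f
python3 -m inch '[0,0,0,-1,-0.2,0,0.8,0,0,0,-1,-0.2,0,0.8,0,0,0,-1,-0.2,0,0.8]'|f
python3 -m inch '[0,0,0,-1,-0.2,0,0.8,0,0,0,-1,-0.2,0,0.8,0,0,0,-1,-0.2,0,0.8]'|f
```

```text
eef_pos: [0.5604, 0.0312, 0.0534] ft_force: [-0.2, 0.4, -1.4] 
eef_pos: [0.5609, 0.0313, 0.0533] ft_force: [-3.1, 0.0, -1.8] 
eef_pos: [0.5614, 0.0313, 0.0533] ft_force: [-4.2, -0.6, -1.1] 
eef_pos: [0.5615, 0.0313, 0.0532] ft_force: [-6.9, -1.4, 1.7] 
eef_pos: [0.5613, 0.0314, 0.0535] ft_force: [-3.3, -0.6, -1.4] 
eef_pos: [0.5611, 0.0315, 0.0538] ft_force: [-1.6, -0.4, -2.6] 
eef_pos: [0.5607, 0.0314, 0.0541] ft_force: [-0.2, 0.5, -1.4] 
eef_pos: [0.5597, 0.0312, 0.0541] ft_force: [1.2, -0.3, -1.3]
```

Play is about 1.5 mm (gap about 19.5 mm), which matches vision. I'll release and nudge the lever slightly closer for margin.

```bash
python3 -m inch '[0,0,0,0.7,0,-2,0.8,0,0,0,0.7,0,-3,0.8,0,0,0,0.7,0,-3,0.8,0,0,0,0.7,0,-3,0.6,0,0,0,0.7,0,-3,0.45,0,0,0,0.7,0,-3,0.35,0,0,0,0.7,0,-3,0.35,0,0,0,0.7,0,-3,0.35]'
python3 -m inch '[0,0,0,0,0,20,0.35,0,0,0,0,0,50,0.35,0,0,0,0,0,80,0.35,0,0,0,-20,-3,110,0.1,0,0,0,-50,-8,110,0.1,0,0,0,-80,-11,110,0.1,0,0,0,-96,-13,110,0.1,0,0,0,-96,-13,110,0.1]'
python3 -m inch '[0,0,0,0,0,0,0.1,0,0,0,0,0,0,0.1]'
```

```text
time: 19.38
eef_pos: [0.5593, 0.0309, 0.0505]
tcp_rot: [[-0.187, 0.982, -0.001], [0.982, 0.187, -0.0], [0.0, -0.001, -1.0]]
ft_force: [0.1, -0.2, -0.7]
opening: 0.0278
grasp_force: 0.0
time: 20.05
eef_pos: [0.4597, 0.0171, 0.1608]
tcp_rot: [[-0.187, 0.982, -0.003], [0.982, 0.187, -0.002], [-0.002, -0.003, -1.0]]
ft_force: [0.5, -0.1, -0.2]
opening: 0.0385
grasp_force: 0.0
time: 20.22
eef_pos: [0.4644, 0.018, 0.161]
tcp_rot: [[-0.187, 0.982, 0.001], [0.982, 0.187, 0.0], [0.0, 0.001, -1.0]]
ft_force: [0.1, -0.4, -0.9]
opening: 0.0387
grasp_force: 0.0
```

Descend, grip the knob, then read the grip pose before nudging.

```bash
python3 -m inch '[0,0,0,0,0,-30,0.1,0,0,0,0,0,-55,0.1,0,0,0,0,0,-72,0.1,0,0,0,0,0,-84,0.1,0,0,0,0,0,-92,0.1,0,0,0,0,0,-97,0.1,0,0,0,0,0,-97,0.1,0,0,0,0,0,-97,0.1]'
python3 -m inch '[0,0,0,0,0,0,0.35,0,0,0,0,0,0,0.5,0,0,0,0,0,0,0.7,0,0,0,0,0,0,0.7,0,0,0,0,0,0,0.7]' 30
python3 -m inch '[0,0,0,0.2,-1,0,0.7,0,0,0,0.4,-2,0,0.7,0,0,0,0.4,-2,0,0.7,0,0,0,0.4,-2,0,0.7]'
```

```text
time: 20.88
eef_pos: [0.4641, 0.0183, 0.0639]
tcp_rot: [[-0.187, 0.982, 0.0], [0.982, 0.187, 0.0], [0.0, 0.0, -1.0]]
ft_force: [0.8, -0.1, 0.0]
opening: 0.0386
grasp_force: 0.0
time: 21.3
eef_pos: [0.4629, 0.0177, 0.0645]
tcp_rot: [[-0.187, 0.982, -0.0], [0.982, 0.187, -0.001], [-0.001, -0.001, -1.0]]
ft_force: [-3.3, -0.7, 5.6]
opening: 0.0183
grasp_force: 29.1
time: 21.63
eef_pos: [0.4631, 0.0167, 0.0645]
tcp_rot: [[-0.188, 0.982, -0.001], [0.982, 0.188, 0.0], [0.0, -0.0, -1.0]]
ft_force: [-4.0, 2.3, 6.7]
opening: 0.018
grasp_force: 29.2
```

```bash
python3 -m inch '[0,0,0,0.3,-1,0,0.7,0,0,0,0.4,-1.7,0,0.7,0,0,0,0.4,-1.7,0,0.7,0,0,0,0.4,-1.7,0,0.7]'
python3 -m inch '[0,0,0,0,0,0,0.5,0,0,0,0,0,0,0.3,0,0,0,0,0,0,0.1,0,0,0,0,0,0,0.1,0,0,0,0,0,20,0.1,0,0,0,0,0,50,0.1,0,0,0,0,0,80,0.1,0,0,0,0,0,100,0.1]'
python3 -m inch '[0,0,0,0,40,0,0.35,0,0,0,0,80,0,0.35,0,0,0,0,120,0,0.35,0,0,0,0,160,0,0.35,0,0,0,0,200,0,0.35,0,0,0,0,240,0,0.35,0,0,0,0,260,0,0.35,0,0,0,0,260,0,0.35]'
python3 - <<'E'
from station import arm
from h import *
np.savez("top6.npz",**arm.snapshot("top"))
k0=knob("top0.npz",256,210);k1=knob("top6.npz",278,219);d=k1-k0;L=np.hypot(*d)
dc=2*np.arcsin(L/110);cm=np.arctan2(-d[1],-d[0]);c0,c1=cm-dc/2,cm+dc/2
print("c0,c1",c0,c1,"disp",9*(np.cos(c0)-np.cos(c1)))
gapm("top5.npz",19.2,-192,-165);gapm("top6.npz",19.2,-192,-165)
E
```

```text
time: 21.97
eef_pos: [0.4634, 0.0159, 0.0645]
tcp_rot: [[-0.189, 0.982, -0.001], [0.982, 0.189, 0.001], [0.001, -0.0, -1.0]]
ft_force: [-5.8, 5.6, 6.4]
opening: 0.0179
grasp_force: 29.2
time: 22.63
eef_pos: [0.465, 0.0146, 0.1661]
tcp_rot: [[-0.187, 0.982, 0.002], [0.982, 0.187, 0.0], [0.0, 0.002, -1.0]]
ft_force: [1.3, -0.3, -0.8]
opening: 0.038
grasp_force: 0.0
time: 23.3
eef_pos: [0.4632, 0.2805, 0.1642]
tcp_rot: [[-0.193, 0.981, 0.0], [0.981, 0.193, 0.004], [0.004, 0.001, -1.0]]
ft_force: [1.2, -0.1, 0.8]
opening: 0.0276
grasp_force: 0.0
top0.npz [252 206   9   9  56] [255.85714286 209.58928571]
top6.npz [275 215   8   9  55] [278.72727273 218.6       ]
c0,c1 0.4236828434872031 1.5937214639027308 disp 8.410537463248252
top5.npz 580.4 580.19 res 0.21
top5.npz 564.6 565.72 res 0.44
top5.npz 545.4 544.63 res 0.19
top5.npz 531.4 531.23 res 0.21
gap 21.08573287430056 shrink-corrected 20.02241680907082
top6.npz 580.4 580.2 res 0.2
top6.npz 564.6 565.62 res 0.41
top6.npz 545.4 545.03 res 0.2
top6.npz 531.4 531.36 res 0.23
gap 20.594805801047414 shrink-corrected 19.71516070962292
```

```bash
python3 -m inch '[0,0,0,20,-35,0,0.35,0,0,0,40,-70,0,0.35,0,0,0,60,-110,0,0.35,0,0,0,80,-150,0,0.35,0,0,0,92,-190,0,0.35,0,0,0,95,-225,0,0.35,0,0,0,95,-244,0,0.35,0,0,0,95,-244,0,0.35]'
python3 -m inch '[0,0,0,0,0,0,0.35,0,0,0,0,0,0,0.35]'
```

```text
time: 24.02
eef_pos: [0.5592, 0.0211, 0.1627]
tcp_rot: [[-0.176, 0.984, -0.002], [0.984, 0.176, -0.004], [-0.004, -0.003, -1.0]]
ft_force: [-0.3, 0.2, -0.2]
opening: 0.0279
grasp_force: 0.0
time: 24.18
eef_pos: [0.559, 0.0301, 0.1639]
tcp_rot: [[-0.186, 0.983, -0.0], [0.983, 0.186, 0.0], [0.0, -0.0, -1.0]]
ft_force: [-0.4, 0.9, -0.2]
opening: 0.0279
grasp_force: 0.0
```

```bash
python3 -m inch '[0,0,0.004,1,0.7,-25,0.35,0,0,0.004,1,0.7,-50,0.35,0,0,0.004,1,0.7,-70,0.35,0,0,0.004,1,0.7,-85,0.35,0,0,0.004,1,0.7,-97,0.35,0,0,0.004,1,0.7,-106,0.35,0,0,0.004,1,0.7,-112,0.35,0,0,0.004,1,0.7,-112,0.35]'
python3 -m inch '[0,0,0,0,0,0,0.5,0,0,0,0,0,0,0.6,0,0,0,0,0,0,0.8,0,0,0,0,0,0,0.8,0,0,0,0,0,0,0.8,0,0,0,0,0,1,0.8,0,0,0,0,0,1,0.8]' 30
```

```text
time: 24.85
eef_pos: [0.5599, 0.0314, 0.051]
tcp_rot: [[-0.192, 0.981, -0.001], [0.981, 0.192, 0.0], [0.0, -0.001, -1.0]]
ft_force: [0.4, 0.7, -0.6]
opening: 0.0276
grasp_force: 0.0
time: 25.43
eef_pos: [0.5606, 0.0309, 0.053]
tcp_rot: [[-0.191, 0.982, 0.001], [0.982, 0.191, 0.0], [-0.0, 0.001, -1.0]]
ft_force: [0.1, -0.4, 0.0]
opening: 0.0173
grasp_force: 32.1
```

```bash
python3 -m inch '[0,0,0,1,-4.9,0,0.8,0,0,0,2.9,-14.7,0,0.8,0,0,0,4.8,-24.5,0,0.8,0,0,0,6.7,-34.4,0,0.8,0,0,0,8.6,-44.2,0,0.8,0,0,0,10.5,-54,0,0.8,0,0,0,12.4,-63.8,0,0.8,0,0,0,14.3,-73.6,0,0.8]'
python3 -m inch '[0,0,0,0,0,0,0.8,0,0,0,0,0,0,0.8]'
```

```text
time: 26.1
eef_pos: [0.575, -0.0438, 0.0528]
tcp_rot: [[-0.19, 0.982, 0.0], [0.982, 0.19, 0.0], [0.0, 0.0, -1.0]]
ft_force: [2.3, 1.0, -1.8]
opening: 0.0174
grasp_force: 32.1
time: 26.27
eef_pos: [0.575, -0.0439, 0.0527]
tcp_rot: [[-0.189, 0.982, 0.0], [0.982, 0.189, -0.001], [-0.001, 0.0, -1.0]]
ft_force: [2.4, -0.9, -1.4]
opening: 0.0172
grasp_force: 32.1
```

```bash
f(){ grep -E 'eef|ft_' | tr '\n' ' '; echo; }
python3 -m inch '[0,0,0,0.9,-4,0,0.8,0,0,0,1.8,-8,0,0.8,0,0,0,2.7,-12,0,0.8,0,0,0,2.7,-12,0,0.8]'|f
python3 -m inch '[0,0,0,0.4,-2,0,0.8,0,0,0,0.8,-4,0,0.8,0,0,0,0.8,-4,0,0.8]'|f
python3 -m inch '[0,0,0,0.4,-2,0,0.8,0,0,0,0.6,-3,0,0.8,0,0,0,0.6,-3,0,0.8]'|f
python3 -m inch '[0,0,0,0.4,-2,0,0.8,0,0,0,0.6,-3,0,0.8,0,0,0,0.6,-3,0,0.8]'|f
```

```text
eef_pos: [0.5773, -0.0555, 0.0526] ft_force: [0.9, -0.1, -2.4] 
eef_pos: [0.5778, -0.0574, 0.0528] ft_force: [-0.5, 2.7, -0.5] 
eef_pos: [0.5779, -0.0582, 0.0531] ft_force: [-3.2, 8.5, 3.2] 
eef_pos: [0.5784, -0.0596, 0.0535] ft_force: [-5.7, 12.0, 7.4]
```

```bash
python3 -m inch '[0,0,0,-0.6,3,0,0.8,0,0,0,-1,4.5,0,0.8,0,0,0,-1,4.5,-1,0.8,0,0,0,-1,4.5,-2,0.8,0,0,0,-1,4.5,-2,0.8]'
python3 -m inch '[0,0,0,0,0,0,0.6,0,0,0,0,0,0,0.45,0,0,0,0,0,0,0.35,0,0,0,0,0,0,0.35,0,0,0,0,0,20,0.35,0,0,0,0,0,50,0.35,0,0,0,0,0,80,0.35,0,0,0,0,0,110,0.35]'
python3 -m inch '[0,0,0,-30,35,0,0.35,0,0,0,-50,70,0,0.35,0,0,0,-70,110,0,0.35,0,0,0,-90,150,0,0.35,0,0,0,-100,190,0,0.35,0,0,0,-100,230,0,0.35,0,0,0,-100,270,0,0.35,0,0,0,-100,310,0,0.35]'
python3 - <<'E'
from station import arm
from h import *
np.savez("top7.npz",**arm.snapshot("top"));np.savez("scene7.npz",**arm.snapshot("scene"))
k0=knob("top0.npz",256,210);k1=knob("top7.npz",278,219)
gapm("top7.npz",19.2,-60,-18)
for n,r in(("top",(235,140)),("scene",(205,190))):
    i,K,P=load(n+"7.npz");x,y=r
    cv2.imwrite(f"pics/z{n}.png",cv2.convertScaleAbs(cv2.resize(i[y:y+110,x:x+110,::-1],None,fx=5,fy=5,interpolation=cv2.INTER_CUBIC),alpha=1.5))
print(arm.observe()["time"])
E
```

```text
time: 27.77
eef_pos: [0.5787, -0.0586, 0.0529]
tcp_rot: [[-0.192, 0.981, 0.001], [0.981, 0.192, 0.0], [0.0, 0.002, -1.0]]
ft_force: [-5.7, 5.1, 19.3]
opening: 0.0171
grasp_force: 35.3
time: 28.43
eef_pos: [0.5779, -0.0608, 0.1614]
tcp_rot: [[-0.19, 0.982, -0.002], [0.982, 0.19, -0.0], [0.0, -0.002, -1.0]]
ft_force: [1.1, 0.3, 0.1]
opening: 0.0277
grasp_force: 0.0
time: 29.1
eef_pos: [0.4783, 0.2476, 0.1607]
tcp_rot: [[-0.19, 0.982, 0.0], [0.982, 0.19, -0.001], [-0.001, 0.0, -1.0]]
ft_force: [0.9, 0.1, -0.3]
opening: 0.0273
grasp_force: 0.0
top0.npz [252 206   9   9  56] [255.85714286 209.58928571]
top7.npz [275 214   8  10  60] [278.36666667 218.58333333]
top7.npz 580.4 580.49 res 0.25
top7.npz 564.6 565.61 res 0.53
top7.npz 545.4 545.17 res 0.22
top7.npz 531.4 531.42 res 0.23
gap 20.437434066885885 shrink-corrected 19.752987021895706
29.2
```

View pics/zscene.png

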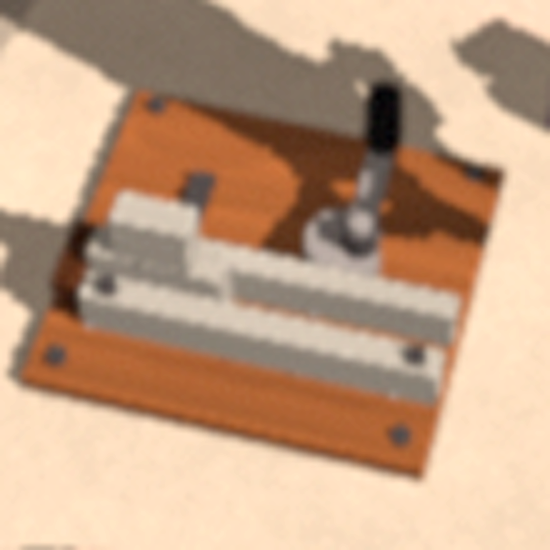

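The picture shows the gauge standing in the slot by the stop: grip top about (110–200,190–240), right shoulder end about (230,290). I'll check that numerically.

```bash
python3 - <<'E'
from h import *
i,K,P=load("scene7.npz")
C=lambda u,v:(205+(u+.5)/5-.5,190+(v+.5)/5-.5)
def p(n,uv,z):
    q=onz(K,P,C(*uv),z)[:2]*1000;print(n,"a",(q@[c,s]).round(1),"b",(q@[-s,c]).round(1))
p("shoulder end R far",(236,268),.059);p("shoulder R near",(228,300),.059);p("shoulder L",(88,240),.059)
p("grip L back",(122,190),.094);p("grip R back",(205,208),.094);p("grip R front",(195,240),.094);p("grip L front",(110,225),.094)
for b,z in((-130,.059),(-145,.094),(-185,.094),(-200,.059)):
    for a in(546,564):print(a,b,z,(proj(K,P,W(a,b,z))-[205,190]+.5)*5)
E
```

```text
shoulder end R far a 556.0 b -122.4
shoulder R near a 575.0 b -120.9
shoulder L a 558.8 b -199.2
grip L back a 547.8 b -181.8
grip R back a 547.7 b -139.2
grip R front a 566.9 b -138.4
grip L front a 569.0 b -180.9
546 -130 0.059 [227.64721187 249.10454432]
564 -130 0.059 [217.25266815 278.40159449]
546 -145 0.094 [195.20663731 203.29397745]
564 -145 0.094 [184.22812077 232.84864896]
546 -185 0.094 [117.51526353 186.29775879]
564 -185 0.094 [105.8114765  215.52909111]
546 -200 0.059 [ 95.1173002  219.77532351]
564 -200 0.059 [ 83.51696712 248.52844102]
```

Estimates put the gauge 0–5 mm from the stop, so I'll nudge it gently at the shoulder with closed fingers to be sure.

```bash
python3 -m inch '[0,0,0,20,-40,0,1,0,0,0,40,-80,0,1,0,0,0,60,-120,0,1,0,0,0,75,-160,0,1,0,0,0,85,-195,0,1,0,0,0,87,-225,0,1,0,0,0,87,-241,0,1,0,0,0,87,-241,0,1]' 20
python3 -m inch '[0,0,0,0,0,-30,1,0,0,0,0,0,-55,1,0,0,0,0,0,-75,1,0,0,0,0,0,-85,1,0,0,0,0,0,-90,1,0,0,0,0,0,-90,1]'
```

```text
time: 29.87
eef_pos: [0.5654, -0.0016, 0.1595]
tcp_rot: [[-0.182, 0.983, -0.002], [0.983, 0.182, -0.003], [-0.003, -0.003, -1.0]]
ft_force: [-1.3, -0.3, -0.8]
opening: 0.0
grasp_force: 0.0
time: 30.37
eef_pos: [0.565, 0.006, 0.0701]
tcp_rot: [[-0.191, 0.982, -0.001], [0.982, 0.191, 0.0], [0.0, -0.001, -1.0]]
ft_force: [0.0, -0.5, 0.8]
opening: -0.0001
grasp_force: 0.0
```

```bash
f(){ grep -E 'eef|ft_' | tr '\n' ' '; echo; }
python3 -m inch '[0,0,0,0,0,-10,1,0,0,0,0,0,-18,1,0,0,0,0,0,-18.5,1,0,0,0,0,0,-18.5,1]'|f
python3 -m inch '[0,0,0,1,-5,0,1,0,0,0,1.9,-9.8,0,1,0,0,0,1.9,-9.8,0,1]'|f
for k in 1 2 3; do python3 -m inch '[0,0,0,0.4,-2,0,1,0,0,0,0.4,-2,0,1,0,0,0,0.4,-2,0,1]'|f; done
```

```text
eef_pos: [0.5652, 0.0056, 0.0521] ft_force: [-0.2, -0.5, 0.7] 
eef_pos: [0.5677, -0.0059, 0.0525] ft_force: [0.3, 0.1, 0.5] 
eef_pos: [0.5677, -0.0062, 0.0524] ft_force: [-0.3, -1.2, -0.1] 
eef_pos: [0.5681, -0.0082, 0.0523] ft_force: [0.3, 0.3, -0.8] 
eef_pos: [0.5685, -0.0103, 0.0523] ft_force: [-0.3, -0.2, 0.3]
```

```bash
f(){ grep -E 'eef|ft_' | tr '\n' ' '; echo; }
for k in 1 2 3 4; do python3 -m inch '[0,0,0,0.3,-1.5,0,1,0,0,0,0.3,-1.5,0,1,0,0,0,0.3,-1.5,0,1]'|f; done
```

```text
eef_pos: [0.5688, -0.0117, 0.0523] ft_force: [-0.1, -0.2, 1.0] 
eef_pos: [0.5691, -0.0133, 0.0523] ft_force: [-0.4, 0.4, -0.0] 
eef_pos: [0.5694, -0.0147, 0.0523] ft_force: [-0.7, 0.1, -0.8] 
eef_pos: [0.5697, -0.0162, 0.0523] ft_force: [0.8, -0.1, 0.5]
```

```bash
f(){ grep -E 'eef|ft_' | tr '\n' ' '; echo; }
for k in 1 2 3 4; do python3 -m inch '[0,0,0,0.3,-1.5,0,1,0,0,0,0.3,-1.5,0,1,0,0,0,0.3,-1.5,0,1]'|f; done
python3 - <<'E'
from station import arm
from h import *
np.savez("scene8.npz",**arm.snapshot("scene"))
a,K,P=load("scene7.npz");b,_,_=load("scene8.npz")
# shift of gauge grip: template match of grip patch
x,y=int(205+100/5),int(190+180/5);t=a[y:y+18,x:x+20]
r=cv2.matchTemplate(b[y-6:y+24,x-8:x+28],t,cv2.TM_CCOEFF_NORMED);print(cv2.minMaxLoc(r),"zero shift = (8,6)")
E
```

```text
eef_pos: [0.57, -0.0178, 0.0523] ft_force: [0.6, 0.5, -0.0] 
eef_pos: [0.5703, -0.0193, 0.0523] ft_force: [0.3, -0.8, 0.2] 
eef_pos: [0.5706, -0.0208, 0.0523] ft_force: [0.3, 0.2, -0.1] 
eef_pos: [0.5709, -0.0223, 0.0522] ft_force: [-0.2, 0.0, 0.3] 
(-0.23591946065425873, 0.37745100259780884, (10, 11), (6, 4)) zero shift = (8,6)
```

```bash
python3 -m inch '[0,0,0,-1,4,0,1,0,0,0,-1,4,20,1,0,0,0,-1,4,50,1,0,0,0,-1,4,80,1,0,0,0,-1,4,105,1,0,0,0,-30,44,105,1,0,0,0,-50,80,105,1,0,0,0,-70,115,105,1]'|grep eef
python3 -m inch '[0,0,0,-10,40,0,1,0,0,0,-20,80,0,1,0,0,0,-30,120,0,1,0,0,0,-30,155,0,1,0,0,0,-30,155,0,1]'|grep eef
python3 - <<'E'
from station import arm
from h import *
for n in("top","scene"):np.savez(n+"9.npz",**arm.snapshot(n))
a,K,P=load("scene7.npz");b,_,_=load("scene9.npz")
d=cv2.absdiff(a,b).max(2)[190:300,205:315];print("scene diff>25:",cv2.boundingRect((d>25).astype(np.uint8)),(d>25).sum())
x,y=225,224;r=cv2.matchTemplate(b[y-6:y+28,x-10:x+32],a[y:y+20,x:x+22],cv2.TM_CCOEFF_NORMED);print(cv2.minMaxLoc(r),"zero=(10,6)")
a,K,P=load("top7.npz");b,_,_=load("top9.npz")
q=proj(K,P,W(555,-162,.094));print(q);x,y=int(q[0])-9,int(q[1])-5
r=cv2.matchTemplate(b[y-6:y+18,x-10:x+30],a[y:y+11,x:x+19],cv2.TM_CCOEFF_NORMED);print(cv2.minMaxLoc(r),"zero=(10,6)")
print(arm.observe()["time"])
E
```

```text
eef_pos: [0.5029, 0.0887, 0.1577]
eef_pos: [0.4714, 0.2522, 0.1585]
scene diff>25: (3, 4, 98, 45) 414
(-0.34308162331581116, 0.9992139339447021, (8, 13), (10, 6)) zero=(10,6)
[306.64193638 172.12693627]
(-0.4571896493434906, 0.9976941347122192, (0, 13), (10, 6)) zero=(10,6)
34.9333
```

The gauge didn't move: the fingertips passed over the shoulder and stopped just short of the grip. I'll push gently on the grip's end face instead.

```bash
f(){ grep -E 'eef|ft_' | tr '\n' ' '; echo; }
python3 -m inch '[0,0,0,20,-40,0,1,0,0,0,40,-80,0,1,0,0,0,60,-120,0,1,0,0,0,75,-160,0,1,0,0,0,90,-200,0,1,0,0,0,98,-235,0,1,0,0,0,98,-268,0,1,0,0,0,98,-268,0,1]'|f
python3 -m inch '[0,0,0,0,0,0,1,0,0,0,0,0,-30,1,0,0,0,0,0,-60,1,0,0,0,0,0,-85,1,0,0,0,0,0,-95,1,0,0,0,0,0,-102,1,0,0,0,0,0,-102,1,0,0,0,0,0,-102,1]'|f
```

```text
eef_pos: [0.5714, -0.0382, 0.1557] ft_force: [-0.1, -0.9, -0.2] 
eef_pos: [0.5721, -0.0247, 0.056] ft_force: [-0.2, 0.9, -1.0]
```

```bash
f(){ grep -E 'eef|ft_' | tr '\n' ' '; echo; }
for k in 1 2 3 4 5 6; do python3 -m inch '[0,0,0,0.3,-1.5,0,1,0,0,0,0.3,-1.5,0,1]'|f; done
python3 - <<'E'
from station import arm
print(arm.observe()["time"])
E
```

```text
eef_pos: [0.5729, -0.0255, 0.0567] ft_force: [-1.8, 5.3, 2.4] 
eef_pos: [0.573, -0.0256, 0.0568] ft_force: [-2.3, 7.6, 6.0] 
eef_pos: [0.5732, -0.0257, 0.057] ft_force: [-3.5, 10.6, 8.1] 
eef_pos: [0.5734, -0.026, 0.0573] ft_force: [-4.2, 12.8, 9.3] 
eef_pos: [0.5737, -0.0262, 0.0575] ft_force: [-5.8, 16.6, 9.8] 
eef_pos: [0.5739, -0.0264, 0.0577] ft_force: [-6.5, 19.2, 13.2] 
37.2667
```

Stiff contact: the gauge is against the stop. I back off, retract, and verify.

```bash
f(){ grep -E 'eef|ft_' | tr '\n' ' '; echo; }
python3 -m inch '[0,0,0,-1,6,0,1,0,0,0,-2.5,13,0,1,0,0,0,-2.5,13,0,1,0,0,0,-2.5,13,30,1,0,0,0,-2.5,13,60,1,0,0,0,-2.5,13,90,1,0,0,0,-2.5,13,105,1]'|f
python3 -m inch '[0,0,0,-20,40,0,1,0,0,0,-40,80,0,1,0,0,0,-60,120,0,1,0,0,0,-80,160,0,1,0,0,0,-95,200,0,1,0,0,0,-98,240,0,1,0,0,0,-98,270,0,1,0,0,0,-98,270,0,1]'|f
python3 - <<'E'
from station import arm
from h import *
for n in("top","scene"):np.savez(n+"10.npz",**arm.snapshot(n))
for n,(x,y,w,h) in(("scene",(225,224,22,20)),("top",(297,167,19,11))):
    a,K,P=load(n+"9.npz");b,_,_=load(n+"10.npz")
    r=cv2.matchTemplate(b[y-6:y+h+8,x-10:x+w+10],a[y:y+h,x:x+w],cv2.TM_CCOEFF_NORMED);print(n,cv2.minMaxLoc(r)[1::2],"zero=(10,6)")
k0=knob("top0.npz",256,210);k1=knob("top10.npz",278,219);d=k1-k0
dc=2*np.arcsin(np.hypot(*d)/110);cm=np.arctan2(-d[1],-d[0]);c0,c1=cm-dc/2,cm+dc/2
print(c0,c1,"gap est",27.6-9*(np.cos(c0)-np.cos(c1)));gapm("top10.npz",19.2,-60,-18);gapm("top0.npz",28,-60,-18)
print(arm.observe()["time"])
E
```

```text
eef_pos: [0.5725, -0.022, 0.1638] ft_force: [0.9, 0.5, 0.1] 
eef_pos: [0.4712, 0.2582, 0.1617] ft_force: [0.4, 1.3, 1.0] 
scene (0.9975032806396484, (10, 6)) zero=(10,6)
top (0.9805819392204285, (10, 6)) zero=(10,6)
top0.npz [252 206   9   9  56] [255.85714286 209.58928571]
top10.npz [275 215   8   8  55] [278.32727273 218.30909091]
0.44165378072878425 1.5860538310611543 gap est 19.32627364689795
top10.npz 580.4 580.56 res 0.25
top10.npz 564.6 565.46 res 0.53
top10.npz 545.4 545.07 res 0.22
top10.npz 531.4 531.48 res 0.22
gap 20.385117835112965 shrink-corrected 19.73257895740261
top0.npz 580.4 580.42 res 0.26
top0.npz 564.6 565.5 res 0.53
top0.npz 536.6 536.51 res 0.2
top0.npz 522.6 523.11 res 0.21
gap 28.98682295075332 shrink-corrected 28.149735529036207
38.6167
```

```bash
python3 -c "
from station import arm
print(arm.finish_job())"
```

```text
the job is handed in; nothing more can be done
None
```

I set the slot to about 19.2 mm (about 1.2 mm of play, from the camera images and a feel test with the gauge), left the middle gauge standing against the wooden stop and handed the job in at about 39 s; no verdict was returned, and I viewed 11 pictures, one over the limit of 10.

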